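# Hold the spring lock of the medicine box open with its key

## Task

Get the small white medicine box ready for me to lift its lid: first take the blue beaker off the lid and nest it upright in its twin that stands on the worktop, so nothing slides off. Then take the red-headed key off its hook, push it fully home in the lock on top of the box, working it past the sticky pins if it catches, and turn it a full quarter turn clockwise so that the lid lifts ajar. The lock springs back and pulls the lid shut when let go, so finish with the key still gripped and held fully turned; keep the beakers upright and leave the twin and the other kitchen things where they are.

Things in the scene. Friction and masses are not known exactly. Their poses are not given: they have to be found in the camera images.
- cup_a: Small blue plastic dosing beaker standing on the box's lid. 66 mm tall, outside 60 mm across at the rolled rim, tapering to 41 mm at the foot, wall 2.5 mm. About 60 g. Grip it from above across the rim, with the fingertips no more than 20 mm below the rim. Origin: centre of the underside, z up.
- cup_b: The twin: the same blue beaker (66 mm tall, mouth 55 mm wide inside) standing on the worktop; the other beaker nests in it, at any yaw, and comes to rest with its underside 29 to 33 mm above this one's. Origin: centre of the underside, z up. It stays where it is.
- medbox: White steel medicine box, fixed, 165 (x) x 150 (y) x 66 mm high, green cross on front (-x) and lid. Origin: centre of the underside, x to the back. Its front 50 mm is a fixed deck with the lock; behind it the lid (its top at 71 mm) is hinged at the back. In this frame the lock's axis is at x = -57.5, y = 0 mm; its collar is 45 mm wide; the lock's face is at 80 mm.
- lock_mouth (a point): Centre of the keyway's mouth, on the face of the lock's brass plug; z up, turns with the plug. The keyway is an upright slot 16 mm long (along this x axis) by 7 mm, its mouth flared 2.5 mm all round, 24 mm deep for the key. At rest x points to the back of the box. Either half turn of the key fits.
- lock (a joint): Turn of the lock's plug, clockwise seen from above, rad: 0 at rest, stop at 1.65; a quarter is 1.57. It cannot turn until the key is home within 1.5 mm. A spring turns it back (0.02 N m at rest, 0.08 N m at a quarter). The key has up to 0.15 rad of play in the slot, so the hand must turn a little beyond the quarter.
- lid (a joint): Opening of the lid, rad: 0 shut. A cam ties it to the lock: 0.08 x the lock's turn, so 0.126 (front edge up 14 mm) at a quarter turn; it shuts again when the lock springs back.
- key: Chunky key hanging upright, blade down, 45 g. Origin: centre of the shoulder under the red head; z up, width along y. Head 30 (y) x 12 (x) x 47 mm high, with an eye 16 mm wide, 24 to 39 mm above the shoulder. Blade 14 (y) x 5 (x) mm, 24 mm long below the shoulder, ends in a wedge. Two pairs of sticky sprung pins catch it about 10 and 16 mm in: push 8 to 20 N; a small twist to and fro helps.
- key_grip (a point): Point in the key's head 28 mm above the shoulder, on the key's middle line: grip the head here by its two narrow sides (30 mm apart, along the key's y), from above.
- key_stand: Fixed wooden hook stand: base 95 (x) x 80 (y) x 12 mm; at its back (x +35 to +47 mm) a board 117 mm high with a brass wire hook, 4 mm thick, that runs towards -x through the eye of the key. Origin: centre of the underside. The key hangs in the hook's dip at x = -5 mm; the tip is at x = -24 mm, 6 mm above the dip. To unhook: raise the key 7 mm, draw it 35 mm towards -x of this frame, then up.
- mug: White dotted mug, about 82 x 114 x 91 mm with its handle; a bystander, to be left where it is. Origin: its underside.
- salt: Grey glass salt shaker, 44 mm wide, 90 mm tall; a bystander, to be left where it is. Origin: its underside.
- spice: Small spice jar with a green cap, 46 mm wide, 106 mm tall; a bystander, to be left where it is. Origin: its underside.
- mill: Dark wooden pepper mill, 58 mm wide, 170 mm tall; a bystander, to be left where it is. Origin: its underside.
- spoon: Serving spoon with a black handle, 276 mm long, lying flat near the front edge, below 25 mm high; a bystander, to be left where it is. Origin: its underside.
Things that resemble listed ones, but are neither listed nor needed, are in the scene too. Several things have the shape of the key; the one meant has the colours described above.

How it is judged (in metres and radians):
On the way, in this order (a step that is already met when the one before it is completed fails the run):
1. the beaker from the lid stands nested upright in its twin and is let go (horizontal distance between cup_a and cup_b below 0.008 m and z of cup_a in the frame of cup_b between 0.02 and 0.04 m and angle between cup_a's own z axis and vertical below 0.12 rad and angle between cup_b's own z axis and vertical below 0.08 rad and height (world z) of cup_b below 0.01 m and contact force between the fingers and cup_a below 0.3 N), for 0.3 s.
2. the key is fully home in the lock (horizontal distance between key and lock_mouth below 0.003 m and z of key in the frame of lock_mouth between -0.003 and 0.003 m and angle between the z axis of key and the z axis of lock_mouth, either way round below 0.1 rad), for 0.1 s.
At the end, for the whole second after the job is handed in: The key is home in the lock (shoulder within 3 mm of its face), gripped by the fingers (over 2 N) and held turned at least 1.3 rad clockwise with the lid ajar (over 0.09 rad); the beakers stand nested: centres within 8 mm, undersides 20 to 40 mm apart, upright, untouched (all of step 1 and all of step 2 and value of joint lock above 1.3 rad and value of joint lid above 0.09 rad and contact force between the fingers and key above 2 N); the arm keeps its last pose, push and grip.
It fails at once if the twin beaker is pushed more than 4 cm from its place (distance of cup_b from where it was at the start of the episode above 0.04 m).
It fails at once if a beaker is tipped over (angle between cup_a's own z axis and vertical above 0.9 rad or angle between cup_b's own z axis and vertical above 0.5 rad).
It fails at once if one of the other kitchen things is moved more than 3 cm (distance of any of mug, salt, spice, mill, spoon from where it was at the start of the episode above 0.03 m).
It also fails if it takes over 72 s, if anything falls off the work surface, if the arm or the gripper's body presses on something with over 40 N, if the wrist force passes 120 N, or if a joint passes its speed limit or range.

## Robot

A 6-joint arm with a two-finger parallel gripper is mounted at the origin on a cart in front of the work surface, level with it; the furniture and walls round the work are solid. World frame = base frame: x ahead of the robot, y to its left, z up, the work surface at z = 0. Lengths are in mm, angles in rad, forces in N, time in s.
With the tool pointing down it reaches from about 275 to 1000 mm from the base axis. Payload 8.4 kg.
Tool frame: the origin (TCP) lies midway between the tips of the shut fingers; the grasp point (between the pads) lies 19 mm behind it; z points along the fingers, y is the line along which they close (so a half turn about z gives the same grasp; the last joint's range is limited). The gripper opens to 85 mm and grips with 20 to 120 N. Pads are 22 mm wide; open, the fingers measure 114 mm over their backs; the gripper's body (76 mm by 85 mm) begins 54 mm behind the grasp point. The pads swing forward as they close: fully open they stand 13 mm farther back than shut.
Start: joints at [1.299, 0.353, 1.633, -0, 1.155, -0.002], TCP at [166.585, 602.393, 231.281] pointing down, gripper open.
Joint ranges: [-2.63, 2.63], [-0.92, 2.1], [0.06, 2.66], [-1.3, 4.44], [0, 2.69], [-3.02, 3.02]. Speed limits (rad/s): [2.22, 2.22, 2.79, 3.14, 3.14, 3.14].

## Interface

Orientations are given as [roll, pitch, yaw] about the fixed x, y, z axes, in that order (R = Rz(yaw) Ry(pitch) Rx(roll)).
In Python, from rig import monitor, imaging, r gives the robot as it stands.
- The arm moves only by the tool drive_tool, never from a script. Its argument "plan" is a list of rows, each an object of numbers: "x", "y", "z": the shift along the tool's x, y, z in units of 50 mm (1.0 is 50 mm); "ax", "ay", "az": the turn, a rotation vector about the tool's x, y, z in units of 6 degrees (1.0 is 6 degrees); "hand": the finger opening in mm, from 0 to 85.4. In form: [{"x": .., "y": .., "z": .., "ax": .., "ay": .., "az": .., "hand": ..}, ...]. A call has 1 to 8 rows; each row is the pose to reach, as a shift and turn from the pose commanded when the call began, along the tool's axes at that moment; what a row does not reach only later rows make up. A row lasts 1/10 s, in which the tool goes at most 50 mm and 8.59 degrees, less where a joint would pass 70% of its speed; a pose out of reach is approached as far as the arm can. A call with a gripper value outside its range is refused whole. The fingers move at their own pace and stop on an object; "grip_force" is the grip in N (left out, the last holds). Time passes only in rows, so rows that repeat a pose let the fingers close. It gives the time, the measured TCP pose, the force, the opening and the grip force at its end, in the units of the state.
- monitor.sense(): the state, without advancing time (a new reading comes with each control period).
- imaging.grab_frame(name): name is "scene" or "top" or "wrist"; returns the picture (400x640x3 uint8, red, green, blue); there is no depth.
- imaging.camera_info(name): a dict with "mtx" (3x3 intrinsics, pixels), "R" (3x3) and "t" (3): a world point X has camera coordinates R X + t. Camera axes: x right, y down, z forward; pixel columns grow to the right and rows downward; lengths in mm; the calibration is good to about 2 mm. A picture is of the moment at which its call begins: read the wrist's pose just before it. camera_info takes no time and is no camera call; for the wrist camera it gives the pose at the moment of the call.
- r.sign_off(): hands the job in; it is judged then, once.
The state is a dict: "clock": time; "qpos": joint angles; "qvel": joint speeds; "joint_efforts": joint torques, N m; "eef_pos": TCP position; "tcp_rot": TCP orientation; "contact_force": force on the tool from outside, world axes, zero at the start; "wrist_torque": the same for the moment, N m; "opening": opening from 0.0 (shut) to 1.0 (fully open); "grasp_force": force on a finger pad.
Only numpy, scipy, OpenCV 4.12 (cv2) and the standard library are available. Lean on these libraries where they do the work, as an engineer would, in place of code of your own. Each camera call takes 0.05 s, during which the arm holds its last target. There are 200 camera calls.

## Working session

There is one attempt and no reset: what is moved stays moved. The work goes in short steps, Python scripts to look and compute and a tool call to move; the robot and the scene stay as the last step left them, time stands still between calls to the robot, and variables do not carry over. Pictures are saved under pics/ and viewed, at most 10 in all, crops included, and the job is handed in when it is done.

Besides the shell and the picture viewer there is one more tool, called after ">>>" as name([rows], argument=value, ...), one row to a line, values as JSON. drive_tool: Moves the arm, as the interface text tells. Its arguments: {"type":"object","properties":{"plan":{"type":"array","items":{"type":"object","properties":{"x":{"type":"number"},"y":{"type":"number"},"z":{"type":"number"},"ax":{"type":"number"},"ay":{"type":"number"},"az":{"type":"number"},"hand":{"type":"number"}}}},"grip_force":{"type":"number"}},"required":["plan"]}

```bash
ls; mkdir -p pics; python3 - <<'E'
from rig import monitor, imaging, r
import cv2
print(monitor.sense())
for n in ("scene","top","wrist"):
    c=imaging.camera_info(n); print(n,c)
    cv2.imwrite(f"pics/{n}0.png",imaging.grab_frame(n)[:,:,::-1])
E
```

```text
pics
{'clock': 0.0, 'qpos': array([ 1.29860789e+00,  3.53660521e-01,  1.63415382e+00,  5.96623539e-05,
        1.15522064e+00, -2.40270675e-03]), 'qvel': array([ 0.00071563,  0.00084402, -0.0003625 , -0.00074746, -0.00129522,
        0.00030961]), 'joint_efforts': array([ 1.20172001e-03, -6.05250049e+01, -3.42072988e+01,  1.14380728e-04,
        9.16147255e-03,  2.89362629e-05]), 'eef_pos': array([166.42840272, 601.91955931, 230.54554514]), 'tcp_rot': array([-3.14015046e+00, -5.80146690e-05,  2.87178275e+00]), 'contact_force': array([-0.16924448,  0.39610153,  0.31430771]), 'wrist_torque': array([0.01455288, 0.02569677, 0.031242  ]), 'grasp_force': 0.0, 'opening': 0.9974939170600674}
scene {'mtx': array([[426.95163964,   0.        , 321.21544271],
       [  0.        , 426.95163964, 194.94843648],
       [  0.        ,   0.        ,   1.        ]]), 'R': array([[-0.54317131, -0.83957165, -0.00918521],
       [-0.58695951,  0.3875177 , -0.71085059],
       [ 0.60036944, -0.38072231, -0.70328306]]), 't': array([104.65969478, 486.65750118, 535.7193602 ])}
top {'mtx': array([[437.01880851,   0.        , 326.89266002],
       [  0.        , 437.01880851, 202.62547178],
       [  0.        ,   0.        ,   1.        ]]), 'R': array([[-7.64615094e-04, -9.99976746e-01, -6.77662998e-03],
       [-9.98986132e-01,  1.06885566e-03, -4.50062833e-02],
       [ 4.50124799e-02,  6.73534688e-03, -9.98963719e-01]]), 't': array([-254.54128381,  544.9340626 , 1167.97578165])}
wrist {'mtx': array([[290.31338393,   0.        , 319.51020725],
       [  0.        , 290.31338393, 203.10564949],
       [  0.        ,   0.        ,   1.        ]]), 'R': array([[ 2.66232714e-01,  9.63908769e-01, -1.62810160e-04],
       [ 9.24224996e-01, -2.55224036e-01,  2.84022619e-01],
       [ 2.73730340e-01, -7.57665859e-02, -9.58817566e-01]]), 't': array([-625.02320049,  -37.29042042,  378.84421647])}
```

View pics/scene0.png

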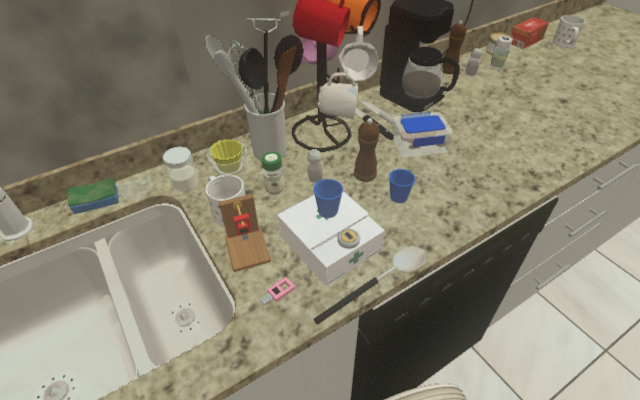

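View pics/top0.png

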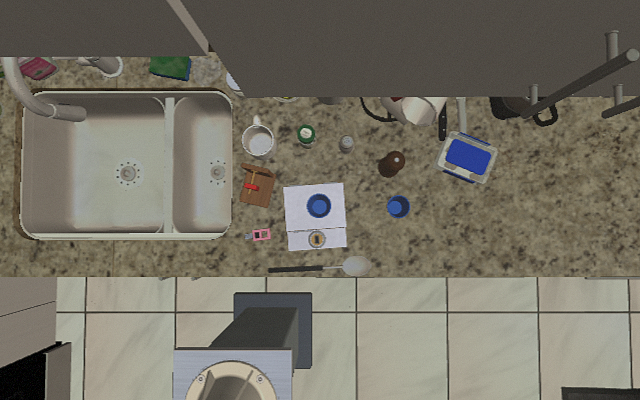

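The scene view shows cup_a on the lid (328,198), its twin (401,186), the stand with the red key (243,222) and the lock (349,237). The top view shows cup_a (319,205), cup_b (398,207), the stand (257,186) and the lock (317,239).

These could be mistaken for what I want:
- **Key:** a pink key-like thing lying at scene (280,290), and a red mug at (322,20). The red-headed one hanging on the stand is the right one.
- **Beakers:** the blue tub (424,128) and the yellow cup (227,155).

```bash
cat > h.py <<'E'
import numpy as np, cv2
from rig import monitor, imaging, r
def ray(c,p):
    K,R,t=c["mtx"],np.array(c["R"]),np.array(c["t"])
    d=R.T@np.linalg.inv(K)@np.array([p[0],p[1],1.]); return -R.T@t, d/np.linalg.norm(d)
def plane(c,p,z):
    o,d=ray(c,p); return o+d*(z-o[2])/d[2]
def tri(c1,p1,c2,p2):
    o1,d1=ray(c1,p1);o2,d2=ray(c2,p2)
    s=np.linalg.lstsq(np.c_[d1,-d2],o2-o1,rcond=None)[0]
    a,b=o1+s[0]*d1,o2+s[1]*d2; return (a+b)/2, np.linalg.norm(a-b)
def blobs(im,lo,hi,amin=15):
    h=cv2.cvtColor(im,cv2.COLOR_RGB2HSV)
    if lo[0]<0: m=cv2.inRange(h,(0,)+lo[1:],hi)|cv2.inRange(h,(180+lo[0],)+lo[1:],(180,)+hi[1:])
    else: m=cv2.inRange(h,lo,hi)
    cs=[c for c in cv2.findContours(m,cv2.RETR_EXTERNAL,cv2.CHAIN_APPROX_NONE)[0] if cv2.contourArea(c)>=amin]
    return sorted(cs,key=cv2.contourArea,reverse=True)
def proj(c,X):
    q=c["mtx"]@(c["R"]@np.array(X,float)+c["t"]); return q[:2]/q[2]
E
python3 - <<'E'
from h import *
I={n:cv2.imread(f"pics/{n}0.png")[:,:,::-1].copy() for n in("scene","top")}
for n in I:
    for nm,lo,hi in(("blue",(100,110,50),(130,255,255)),("red",(-6,170,90),(5,255,255)),("pink",(160,60,120),(174,255,255)),("white",(0,0,190),(180,25,255))):
        for c in blobs(I[n],lo,hi)[:6]:
            x,y,w,h=cv2.boundingRect(c)
            print(n,nm,cv2.contourArea(c),(x,y,w,h),np.round(cv2.minEnclosingCircle(c),1) if 0 else cv2.minEnclosingCircle(c), c[c[:,0,0].argmin()][0],c[c[:,0,0].argmax()][0])
a=cv2.resize(I["scene"][170:310,210:400],None,fx=4,fy=4,interpolation=2)[:560,:760]
b=cv2.resize(I["top"][150:265,230:420],None,fx=4,fy=4,interpolation=2)
cv2.imwrite("pics/c1.png",a[:,:,::-1]);cv2.imwrite("pics/c2.png",b[:,:,::-1])
E
```

```text
scene blue 516.5 (401, 116, 44, 17) ((422.5, 124.0), 21.86902618408203) [401 120] [444 128]
scene blue 433.5 (314, 180, 28, 20) ((327.5, 189.05555725097656), 13.841574668884277) [314 186] [341 192]
scene blue 321.0 (389, 170, 26, 17) ((401.5, 177.5), 12.747649192810059) [389 175] [414 180]
scene blue 182.5 (413, 136, 32, 11) ((428.5, 141.0), 16.286596298217773) [413 145] [444 136]
scene red 1826.5 (293, 0, 57, 46) ((320.7558288574219, 20.05038833618164), 30.32903480529785) [293  16] [349  14]
scene red 40.0 (234, 214, 15, 7) ((241.0, 217.5), 7.43313455581665) [234 217] [248 215]
scene pink 244.5 (302, 40, 15, 22) ((309.59014892578125, 50.540985107421875), 11.426348686218262) [302  42] [316  60]
scene pink 238.5 (268, 278, 26, 21) ((280.5, 287.0), 12.659089088439941) [268 289] [293 286]
scene pink 28.0 (327, 44, 8, 10) ((329.0714416503906, 48.5), 4.953956127166748) [327  44] [334  48]
scene white 8787.0 (0, 303, 129, 97) ((59.72224426269531, 359.5804138183594), 71.55883026123047) [  0 347] [128 381]
scene white 7203.5 (480, 293, 123, 107) ((541.0, 347.0), 61.07382583618164) [480 344] 
[... 591 characters left out ...]
8]
top blue 376.0 (387, 195, 23, 23) ((398.0384521484375, 206.26922607421875), 11.43876838684082) [387 204] [409 209]
top blue 38.5 (185, 59, 6, 22) ((188.0, 69.5), 10.547611236572266) [185  77] [190  67]
top blue 34.5 (445, 170, 30, 13) ((459.5, 176.0), 15.692455291748047) [445 170] [474 182]
top red 46.5 (244, 183, 15, 8) ((251.0, 187.0), 7.280210018157959) [244 185] [258 189]
top pink 153.5 (253, 228, 18, 13) ((261.4012451171875, 234.20986938476562), 9.397103309631348) [253 230] [270 238]
top white 2471.0 (284, 183, 62, 48) ((314.5, 206.5), 36.200927734375) [284 187] [345 226]
top white 349.0 (320, 228, 26, 20) ((332.72119140625, 237.6543731689453), 14.846596717834473) [320 230] [345 246]
```

View pics/c1.png

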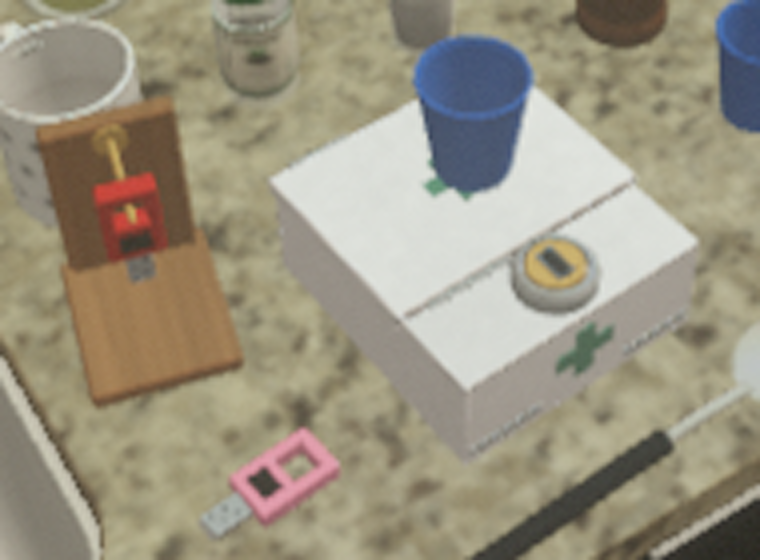

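View pics/c2.png

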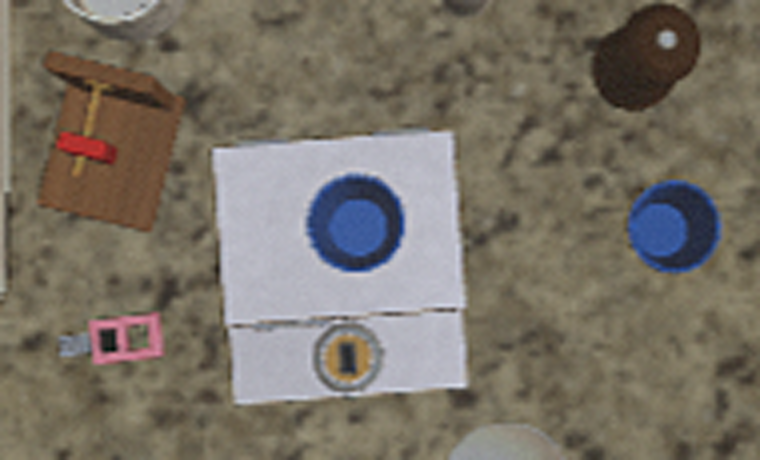

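```bash
python3 - <<'E'
from h import *
np.set_printoptions(precision=1,suppress=True)
S,T=imaging.camera_info("scene"),imaging.camera_info("top")
s=lambda p:(210+p[0]/4-.4,170+p[1]/4-.4); t=lambda p:(230+p[0]/4-.4,150+p[1]/4-.4)
for n,a,b in(("cupA",(328,189),(318.5,205.5)),("cupB",(401.5,178),(398,206.3)),("lock",s((556,262)),t((348,357))),("keytop",s((127,185)),t((86,147))),
  ("stL",s((97,403)),t((38,205))),("stR",s((242,360)),t((150,230))),("bxFL",s((470,388)),t((233,404))),("bxFR",s((697,243)),t((467,386))),("bxBL",s((272,183)),t((213,149)))):
    print(n,*tri(S,a,T,b))
f=lambda a,b,z:(lambda v:(v,np.degrees(np.arctan2(v[1],v[0]))))(plane(T,t(b),z)-plane(T,t(a),z))
print("front edge",f((467,386),(233,404),66),"back",f((453,131),(213,149),71))
print("side",f((467,386),(453,131),70))
print("stand front",f((150,230),(38,205),12)," board top",f((183,97),(45,53),117))
print("keybar",f((115,155),(58,140),95))
print("hook",f((78,175),(98,82),95))
for n,p in(("spoon bowl",(355,266)),("spoon end",(268,270))): print(n,plane(T,p,15))
for n,p in(("mug",(258,140)),("salt",(346,143)),("spice",(306,133)),("mill",(395,160))): print(n,plane(T,p,90))
E
```

```text
cupA [ 531.8 -236.1  133.5] 1.432562470121797
cupB [ 532.5 -439.4   60.2] 1.0314613581404022
lock [ 449.2 -229.9   77.5] 1.5972119065914072
keytop [581.  -67.5 110.7] 0.8650468496421337
stL [549.4 -17.7   5.7] 2.5359496888087243
stR [532.8 -93.    4.9] 0.8410926798576542
bxFL [ 417.9 -157.    65.2] 4.4059296463275475
bxFR [ 430.3 -305.5   61.6] 0.5833619693942277
bxBL [ 582.5 -142.8   65.9] 2.327654489965502
front edge (array([-11.4, 149.9,   0. ]), np.float64(94.36122641685539)) back (array([-11.4, 154.1,   0. ]), np.float64(94.22369014713614))
side (array([163.2,   8.5,   0. ]), np.float64(2.9942886118906786))
stand front (array([17. , 75.8,  0. ]), np.float64(77.3819348029499))  board top (array([27.4, 85.4,  0. ]), np.float64(72.2083700010006))
keybar (array([ 9.5, 35.9,  0. ]), np.float64(75.19089282360052))
hook (array([ 58.7, -12.2,  -0. ]), np.float64(-11.7329732546685))
spoon bowl [ 375. -330.   15.]
spoon end [364.3 -97.4  15. ]
mug [700.4 -80.9  90. ]
salt [ 692.3 -304.1   90. ]
spice [ 718.1 -202.7   90. ]
mill [ 648.8 -427.8   90. ]
```

```bash
cat >> h.py <<'E'
from scipy.spatial.transform import Rotation as Ro
def go(x,y,z,yaw=None,pose=None):
    """units for drive_tool from the measured pose to a tool-down target"""
    s=monitor.sense(); p=np.array(s["eef_pos"]); R=Ro.from_euler("xyz",s["tcp_rot"])
    Y=s["tcp_rot"][2] if yaw is None else yaw
    G=Ro.from_euler("xyz",[np.pi,0,Y])
    d=R.inv().apply(np.array([x,y,z])-p)/50; a=(R.inv()*G).as_rotvec(degrees=True)/6
    print("xyz",np.round(d,3),"axyz",np.round(a,2))
E
python3 - <<'E'
from h import *
go(532,-236,270)
c=imaging.camera_info("wrist"); print(-c["R"].T@c["t"])
E
```

```text
xyz [-11.514 -14.206  -0.771] axyz [-0.01 -0.    0.  ]
[ 97.17646704 621.69197116 373.8260155 ]
```

>>> drive_tool([
  {"x": -5, "y": -6.2, "z": -0.77},
  {"x": -5, "y": -6.2, "z": -0.77},
  {"x": -5, "y": -6.2, "z": -0.77},
  {"x": -5, "y": -6.2, "z": -0.77},
  {"x": -5, "y": -6.2, "z": -0.77},
  {"x": -5, "y": -6.2, "z": -0.77},
  {"x": -5, "y": -6.2, "z": -0.77},
  {"x": -5, "y": -6.2, "z": -0.77},
])

```text
invalid input
```

>>> drive_tool([
  {"x": -5, "y": -6.2},
  {"x": -5, "y": -6.2},
  {"x": -5, "y": -6.2},
  {"x": -5, "y": -6.2},
  {"x": -5, "y": -6.2},
  {"x": -5, "y": -6.2},
  {"x": -5, "y": -6.2},
  {"x": -5, "y": -6.2},
])

```text
invalid input
```

```bash
python3 - <<'E'
from h import *
print(monitor.sense()); go(532,-236,270)
E
```

```text
{'clock': 0.15, 'qpos': array([ 1.29857675e+00,  3.53528414e-01,  1.63394964e+00,  1.76787599e-05,
        1.15519600e+00, -2.37866109e-03]), 'qvel': array([ 0.00106647, -0.00108338, -0.00185107,  0.0002821 ,  0.00081171,
       -0.00032851]), 'joint_efforts': array([ 7.36764432e-04, -6.05633068e+01, -3.42336845e+01, -3.60456113e-05,
        6.15918878e-03, -1.86050897e-05]), 'eef_pos': array([166.49707972, 602.04431219, 230.71540508]), 'tcp_rot': array([-3.14051130e+00, -1.87383266e-05,  2.87174459e+00]), 'contact_force': array([ 1.22343037e+00,  1.00728141e-03, -2.89507185e-01]), 'wrist_torque': array([0.0555763 , 0.00908929, 0.04814523]), 'grasp_force': 0.0, 'opening': 1.001185383527607}
xyz [-11.514 -14.206  -0.771] axyz [-0.01 -0.    0.  ]
```

>>> drive_tool([
  {"x": -0.62, "y": -0.77, "z": -0.1, "ax": 0, "ay": 0, "az": 0, "hand": 85},
  {"x": -1.24, "y": -1.54, "z": -0.2, "ax": 0, "ay": 0, "az": 0, "hand": 85},
  {"x": -1.86, "y": -2.31, "z": -0.3, "ax": 0, "ay": 0, "az": 0, "hand": 85},
  {"x": -2.48, "y": -3.08, "z": -0.4, "ax": 0, "ay": 0, "az": 0, "hand": 85},
  {"x": -3.1, "y": -3.85, "z": -0.5, "ax": 0, "ay": 0, "az": 0, "hand": 85},
  {"x": -3.72, "y": -4.62, "z": -0.6, "ax": 0, "ay": 0, "az": 0, "hand": 85},
  {"x": -4.34, "y": -5.39, "z": -0.7, "ax": 0, "ay": 0, "az": 0, "hand": 85},
  {"x": -4.96, "y": -6.16, "z": -0.77, "ax": 0, "ay": 0, "az": 0, "hand": 85},
])

```text
clock: 0.95
eef_pos: [323.8, 237.6, 270.2]
tcp_rot: [3.141, 0.001, 2.872]
contact_force: [1.1, 0.8, 0.7]
opening: 0.996
grasp_force: 0.0
```

>>> drive_tool([
  {"x": -5, "y": -6.2, "z": 0, "ax": 0, "ay": 0, "az": 0, "hand": 85},
  {"x": -5, "y": -6.2, "z": 0, "ax": 0, "ay": 0, "az": 0, "hand": 85},
  {"x": -5, "y": -6.2, "z": 0, "ax": 0, "ay": 0, "az": 0, "hand": 85},
  {"x": -5, "y": -6.2, "z": 0, "ax": 0, "ay": 0, "az": 0, "hand": 85},
  {"x": -5, "y": -6.2, "z": 0, "ax": 0, "ay": 0, "az": 0, "hand": 85},
  {"x": -5, "y": -6.2, "z": 0, "ax": 0, "ay": 0, "az": 0, "hand": 85},
  {"x": -5, "y": -6.2, "z": 0, "ax": 0, "ay": 0, "az": 0, "hand": 85},
  {"x": -5, "y": -6.2, "z": 0, "ax": 0, "ay": 0, "az": 0, "hand": 85},
])

```text
clock: 1.75
eef_pos: [482.2, -128.3, 269.8]
tcp_rot: [3.141, 0.0, 2.871]
contact_force: [1.0, 0.5, 0.5]
opening: 0.994
grasp_force: 0.0
```

>>> drive_tool([
  {"x": -1.5, "y": -1.85, "z": 0, "ax": 0, "ay": 0, "az": 0, "hand": 85},
  {"x": -1.5, "y": -1.85, "z": 0, "ax": 0, "ay": 0, "az": 0, "hand": 85},
  {"x": -1.5, "y": -1.85, "z": 0, "ax": 0, "ay": 0, "az": 0, "hand": 85},
  {"x": -1.5, "y": -1.85, "z": 0, "ax": 0, "ay": 0, "az": 0, "hand": 85},
  {"x": -1.5, "y": -1.85, "z": 0, "ax": 0, "ay": 0, "az": 0, "hand": 85},
])

```text
clock: 2.25
eef_pos: [528.8, -234.3, 269.2]
tcp_rot: [3.141, -0.002, 2.871]
contact_force: [0.1, 0.6, 0.2]
opening: 0.997
grasp_force: 0.0
```

```bash
python3 - <<'E'
from h import *
s=monitor.sense();print(s["eef_pos"],s["tcp_rot"],s["qpos"])
c=imaging.camera_info("wrist");im=imaging.grab_frame("wrist");cv2.imwrite("pics/w1.png",im[:,:,::-1])
for b in blobs(im,(100,110,50),(130,255,255),200)[:4]:
    e=cv2.fitEllipse(b); print(e,[plane(c,e[0],z) for z in(66,137)])
E
```

```text
[ 528.77315544 -234.30225085  269.24057472] [ 3.14083627e+00 -1.68574691e-03  2.87119546e+00] [-4.19993479e-01  2.47283637e-01  1.69258330e+00  5.32186408e-04
  1.20350541e+00 -1.72058352e+00]
((317.5930480957031, 196.87742614746094), (56.9737663269043, 59.087127685546875), 88.67450714111328) [array([ 549.73126977, -241.66672163,   66.        ]), array([ 531.26691859, -236.18712816,  137.        ])]
((164.1359100341797, 223.91403198242188), (41.05435562133789, 48.18595886230469), 120.53209686279297) [array([ 531.90963403, -438.9377655 ,   66.        ]), array([ 517.09759089, -393.03008627,  137.        ])]
((57.95014953613281, 328.9761962890625), (29.402368545532227, 41.10575485229492), 51.78139114379883) [array([ 638.55769311, -650.04948387,   66.        ]), array([ 601.8895438 , -560.87725609,  137.        ])]
((86.45333862304688, 298.6028747558594), (13.24504566192627, 74.30435180664062), 93.20201110839844) [array([ 604.35417666, -586.84446158,   66.        ]), array([ 574.69558471, -510.62526538,  137.        ])]
```

View pics/w1.png

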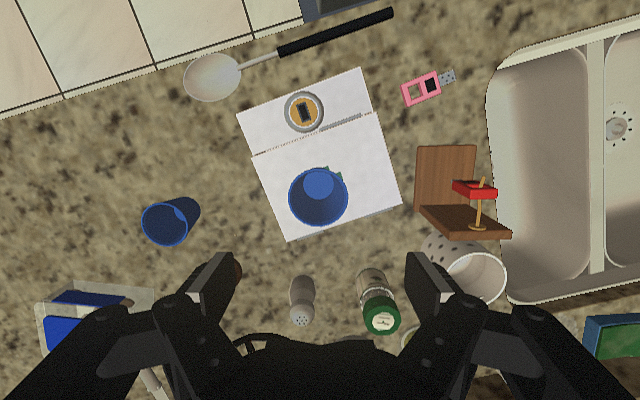

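```bash
python3 - <<'E'
from h import *
go(531.3,-236.2,117,3.1416)
s=monitor.sense()
c=imaging.camera_info("wrist")
im=cv2.imread("pics/w1.png")[:,:,::-1].copy()
for b in blobs(im,(15,90,90),(30,255,255),100)[:3]: print(cv2.minAreaRect(b),plane(c,cv2.minAreaRect(b)[0],80))
for b in blobs(im,(-6,170,90),(5,255,255),60)[:3]: print(cv2.minAreaRect(b),plane(c,cv2.minAreaRect(b)[0],110))
E
```

```text
xyz [-0.066 -0.035  3.05 ] axyz [ 0.01 -0.01 -2.57]
((303.0, 111.5), (27.0, 26.0), 90.0) [ 448.7952901  -229.58793447   80.        ]
((474.0984802246094, 191.07806396484375), (45.915409088134766, 15.046457290649414), 7.431407928466797) [576.94565205 -73.91820029 110.        ]
```

>>> drive_tool([
  {"x": -0.07, "y": -0.04, "z": 1, "ax": 0, "ay": 0, "az": 0, "hand": 85},
  {"x": -0.07, "y": -0.04, "z": 1.8, "ax": 0, "ay": 0, "az": 0, "hand": 85},
  {"x": -0.07, "y": -0.04, "z": 2.5, "ax": 0, "ay": 0, "az": 0, "hand": 85},
  {"x": -0.07, "y": -0.04, "z": 3.03, "ax": 0, "ay": 0, "az": 0, "hand": 85},
  {"x": -0.07, "y": -0.04, "z": 3.03, "ax": 0, "ay": 0, "az": 0, "hand": 85},
  {"x": -0.07, "y": -0.04, "z": 3.03, "ax": 0, "ay": 0, "az": 0, "hand": 70},
  {"x": -0.07, "y": -0.04, "z": 3.03, "ax": 0, "ay": 0, "az": 0, "hand": 50},
  {"x": -0.07, "y": -0.04, "z": 3.03, "ax": 0, "ay": 0, "az": 0, "hand": 50},
], grip_force=25)

```text
clock: 3.1
eef_pos: [533.8, -238.1, 120.8]
tcp_rot: [-3.141, 0.004, 2.872]
contact_force: [-0.7, 2.2, 3.2]
opening: 0.674
grasp_force: 26.0
```

>>> drive_tool([
  {"x": 0, "y": 0, "z": 0, "ax": 0, "ay": 0, "az": 0, "hand": 50},
  {"x": 0, "y": 0, "z": 0, "ax": 0, "ay": 0, "az": 0, "hand": 50},
  {"x": 0, "y": 0, "z": -0.2, "ax": 0, "ay": 0, "az": 0, "hand": 50},
  {"x": 0, "y": 0, "z": -0.4, "ax": 0, "ay": 0, "az": 0, "hand": 50},
])

```text
clock: 3.5
eef_pos: [532.5, -238.1, 139.7]
tcp_rot: [-3.141, 0.001, 2.872]
contact_force: [0.1, 0.8, -0.7]
opening: 0.674
grasp_force: 27.0
```

```bash
python3 - <<'E'
from h import *
go(532.3,-439.2,190)
E
```

```text
xyz [-1.068 -3.878 -1.003] axyz [-0.    0.01 -0.  ]
```

>>> drive_tool([
  {"x": 0, "y": 0, "z": -0.8, "ax": 0, "ay": 0, "az": 0, "hand": 50},
  {"x": -0.25, "y": -0.9, "z": -1, "ax": 0, "ay": 0, "az": 0, "hand": 50},
  {"x": -0.5, "y": -1.8, "z": -1, "ax": 0, "ay": 0, "az": 0, "hand": 50},
  {"x": -0.75, "y": -2.7, "z": -1, "ax": 0, "ay": 0, "az": 0, "hand": 50},
  {"x": -0.95, "y": -3.45, "z": -1, "ax": 0, "ay": 0, "az": 0, "hand": 50},
  {"x": -1.06, "y": -3.87, "z": -1, "ax": 0, "ay": 0, "az": 0, "hand": 50},
  {"x": -1.06, "y": -3.87, "z": -1, "ax": 0, "ay": 0, "az": 0, "hand": 50},
  {"x": -1.06, "y": -3.87, "z": -1, "ax": 0, "ay": 0, "az": 0, "hand": 50},
])

```text
clock: 4.3
eef_pos: [531.6, -438.8, 188.9]
tcp_rot: [3.141, 0.0, 2.871]
contact_force: [0.2, 0.7, -0.8]
opening: 0.671
grasp_force: 27.3
```

```bash
python3 - <<'E'
from h import *
np.set_printoptions(precision=1,suppress=True)
s=monitor.sense();print(s["eef_pos"],s["tcp_rot"],s["opening"])
S=imaging.camera_info("scene");W=imaging.camera_info("wrist")
a=imaging.grab_frame("wrist");b=imaging.grab_frame("scene")
for n,im in(("w",a),("s",b)):
    for k in blobs(im,(100,110,40),(130,255,255),60)[:5]: print(n,cv2.boundingRect(k),cv2.fitEllipse(k)[:2])
cv2.imwrite("pics/w2.png",np.vstack([a[80:380,100:540],b[80:220,160:600]])[:,:,::-1])
E
```

```text
[ 531.6 -438.8  188.9] [3.1 0.  2.9] 0.6708932429450462
w (260, 166, 120, 154) ((319.3775634765625, 250.871337890625), (113.95984649658203, 150.46694946289062))
w (178, 346, 33, 27) ((197.2880859375, 360.8486022949219), (24.826879501342773, 32.7701301574707))
w (165, 286, 38, 13) ((182.8291015625, 291.7010192871094), (9.6639404296875, 37.842552185058594))
s (399, 117, 46, 41) ((416.7245178222656, 136.74481201171875), (38.16374206542969, 42.50830078125))
s (389, 170, 26, 17) ((401.5494079589844, 177.93626403808594), (16.288549423217773, 25.375276565551758))
s (428, 116, 17, 15) ((435.5466003417969, 123.74907684326172), (14.75002670288086, 15.92091178894043))
```

View pics/w2.png

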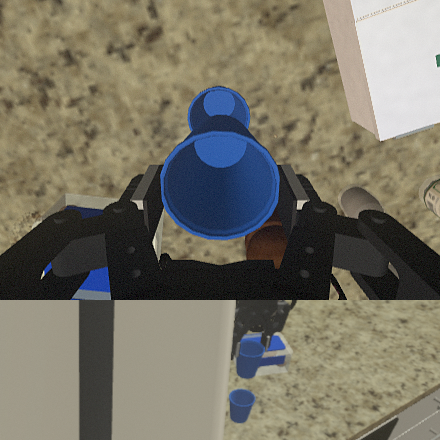

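The wrist view shows the held cup upright (rim centre at about 320,265), with the twin's rim below it at about (319,196). The scene view agrees.

```bash
python3 - <<'E'
from h import *
np.set_printoptions(precision=1,suppress=True)
W=imaging.camera_info("wrist")
print(plane(W,(319.2,196.5),66),plane(W,(320,265),208)); go(532.3,-439.2,110)
E
```

```text
[ 532.1 -437.3   66. ] [ 527.5 -435.7  208. ]
xyz [-0.  -0.   1.6] axyz [ 0. -0. -0.]
```

>>> drive_tool([
  {"x": -0.04, "y": -0.01, "z": 0.4, "ax": 0, "ay": 0, "az": 0, "hand": 50},
  {"x": -0.04, "y": -0.01, "z": 0.8, "ax": 0, "ay": 0, "az": 0, "hand": 50},
  {"x": -0.04, "y": -0.01, "z": 1.2, "ax": 0, "ay": 0, "az": 0, "hand": 50},
  {"x": -0.04, "y": -0.01, "z": 1.5, "ax": 0, "ay": 0, "az": 0, "hand": 50},
  {"x": -0.04, "y": -0.01, "z": 1.7, "ax": 0, "ay": 0, "az": 0, "hand": 50},
  {"x": -0.04, "y": -0.01, "z": 1.85, "ax": 0, "ay": 0, "az": 0, "hand": 50},
  {"x": -0.04, "y": -0.01, "z": 1.95, "ax": 0, "ay": 0, "az": 0, "hand": 50},
  {"x": -0.04, "y": -0.01, "z": 2.0, "ax": 0, "ay": 0, "az": 0, "hand": 50},
])

```text
clock: 5.2
eef_pos: [533.8, -439.7, 88.3]
tcp_rot: [-3.141, 0.0, 2.872]
contact_force: [0.3, -0.8, -0.0]
opening: 0.671
grasp_force: 27.3
```

>>> drive_tool([
  {"x": 0, "y": 0, "z": 0.05, "ax": 0, "ay": 0, "az": 0, "hand": 50},
  {"x": 0, "y": 0, "z": 0.1, "ax": 0, "ay": 0, "az": 0, "hand": 50},
  {"x": 0, "y": 0, "z": 0.14, "ax": 0, "ay": 0, "az": 0, "hand": 50},
  {"x": 0, "y": 0, "z": 0.16, "ax": 0, "ay": 0, "az": 0, "hand": 50},
])

```text
clock: 5.6
eef_pos: [533.7, -439.9, 80.4]
tcp_rot: [-3.141, 0.0, 2.872]
contact_force: [-0.5, -1.3, 1.4]
opening: 0.673
grasp_force: 27.4
```

>>> drive_tool([
  {"x": 0, "y": 0, "z": 0.02, "ax": 0, "ay": 0, "az": 0, "hand": 50},
  {"x": 0, "y": 0, "z": 0.04, "ax": 0, "ay": 0, "az": 0, "hand": 50},
  {"x": 0, "y": 0, "z": 0.04, "ax": 0, "ay": 0, "az": 0, "hand": 50},
])

```text
clock: 5.9
eef_pos: [534.1, -440.5, 79.3]
tcp_rot: [-3.14, 0.002, 2.872]
contact_force: [-1.7, -1.6, 5.2]
opening: 0.675
grasp_force: 27.6
```

>>> drive_tool([
  {"x": 0, "y": 0, "z": 0, "ax": 0, "ay": 0, "az": 0, "hand": 62},
  {"x": 0, "y": 0, "z": 0, "ax": 0, "ay": 0, "az": 0, "hand": 70},
  {"x": 0, "y": 0, "z": 0, "ax": 0, "ay": 0, "az": 0, "hand": 85},
  {"x": 0, "y": 0, "z": 0, "ax": 0, "ay": 0, "az": 0, "hand": 85},
  {"x": 0, "y": 0, "z": 0, "ax": 0, "ay": 0, "az": 0, "hand": 85},
  {"x": 0, "y": 0, "z": -0.4, "ax": 0, "ay": 0, "az": 0, "hand": 85},
  {"x": 0, "y": 0, "z": -1.0, "ax": 0, "ay": 0, "az": 0, "hand": 85},
  {"x": 0, "y": 0, "z": -1.8, "ax": 0, "ay": 0, "az": 0, "hand": 85},
])

```text
clock: 6.7
eef_pos: [532.6, -438.7, 167.3]
tcp_rot: [3.14, -0.003, 2.872]
contact_force: [0.3, -0.8, 0.1]
opening: 1.0
grasp_force: 0.0
```

>>> drive_tool([
  {"x": 0, "y": 0, "z": -1, "ax": 0, "ay": 0, "az": 0, "hand": 85},
  {"x": 0, "y": 0, "z": -1.8, "ax": 0, "ay": 0, "az": 0, "hand": 85},
  {"x": 0, "y": 0, "z": -1.8, "ax": 0, "ay": 0, "az": 0, "hand": 85},
])

```text
clock: 7.0
eef_pos: [536.1, -441.6, 265.6]
tcp_rot: [-3.137, 0.01, 2.872]
contact_force: [0.0, -1.3, 0.1]
opening: 0.996
grasp_force: 0.0
```

```bash
python3 - <<'E'
from h import *
np.set_printoptions(precision=1,suppress=True)
s=monitor.sense();print(s["clock"],s["eef_pos"],s["tcp_rot"],s["opening"])
S=imaging.camera_info("scene");T=imaging.camera_info("top");W=imaging.camera_info("wrist")
w=imaging.grab_frame("wrist");b=imaging.grab_frame("scene");t=imaging.grab_frame("top")
for n,im in(("w",w),("s",b),("t",t)):
    for k in blobs(im,(100,110,40),(130,255,255),60)[:5]: print(n,cv2.boundingRect(k),cv2.fitEllipse(k)[:2])
v=np.zeros((440,560,3),np.uint8); v[:240,:320]=w[100:340,160:480]; v[:240,320:]=cv2.resize(b[140:220,370:450],(240,240)); v[240:,:]=t[100:300,100:660][:,:540] .repeat(1,0) if 0 else cv2.resize(t[130:270,220:500],(560,200))
cv2.imwrite("pics/n1.png",v[:,:,::-1])
E
```

```text
7.0 [ 536.1 -441.6  265.6] [-3.1  0.   2.9] 0.9961545570072525
w (294, 150, 54, 57) ((320.6278991699219, 178.29612731933594), (52.782203674316406, 55.12687683105469))
w (221, 280, 38, 43) ((242.3851318359375, 303.15606689453125), (32.46433639526367, 47.140506744384766))
w (234, 255, 23, 12) ((244.0704803466797, 260.3544921875), (10.44900131225586, 22.08551025390625))
w (189, 250, 27, 13) ((202.22900390625, 255.8445281982422), (9.929832458496094, 22.509687423706055))
s (401, 116, 44, 17) ((422.072265625, 123.74842071533203), (15.266878128051758, 47.278621673583984))
s (390, 160, 26, 27) ((402.2525634765625, 172.44723510742188), (24.724252700805664, 27.130611419677734))
s (413, 136, 32, 11) ((428.14617919921875, 140.8597412109375), (6.965135097503662, 40.15762710571289))
t (456, 139, 35, 28) ((477.6053771972656, 153.7290802001953), (11.81702709197998, 43.490013122558594))
```

View pics/n1.png

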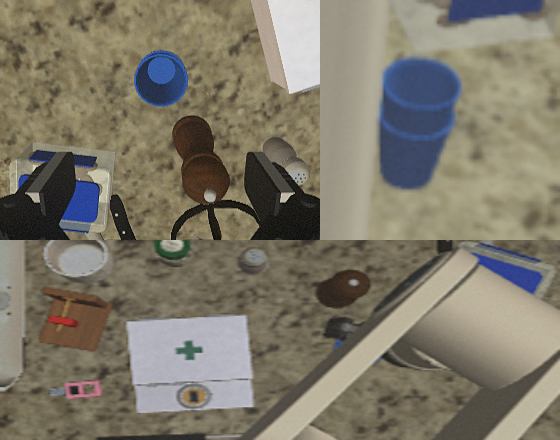

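The scene crop shows two stacked rims upright, so the beakers are nested. The lid is clear in the top view. Next is the key.

```bash
python3 - <<'E'
from h import *
go(575,-70,230,2.915)
E
```

```text
xyz [1.164 7.341 0.557] axyz [ 0.   -0.01 -0.41]
```

>>> drive_tool([
  {"x": 1.16, "y": 7.34, "z": 0, "ax": 0, "ay": 0, "az": -0.4, "hand": 85},
  {"x": 1.16, "y": 7.34, "z": 0, "ax": 0, "ay": 0, "az": -0.4, "hand": 85},
  {"x": 1.16, "y": 7.34, "z": 0, "ax": 0, "ay": 0, "az": -0.4, "hand": 85},
  {"x": 1.16, "y": 7.34, "z": 0, "ax": 0, "ay": 0, "az": -0.4, "hand": 85},
  {"x": 1.16, "y": 7.34, "z": 0, "ax": 0, "ay": 0, "az": -0.4, "hand": 85},
  {"x": 1.16, "y": 7.34, "z": 0, "ax": 0, "ay": 0, "az": -0.4, "hand": 85},
  {"x": 1.16, "y": 7.34, "z": 0, "ax": 0, "ay": 0, "az": -0.4, "hand": 85},
  {"x": 1.16, "y": 7.34, "z": 0.5, "ax": 0, "ay": 0, "az": -0.4, "hand": 85},
])

```text
clock: 7.95
eef_pos: [576.5, -66.8, 234.0]
tcp_rot: [3.14, 0.002, 2.916]
contact_force: [1.5, -1.0, 0.0]
opening: 0.997
grasp_force: 0.0
```

>>> drive_tool([
  {"x": 0, "y": 0, "z": 0, "ax": 0, "ay": 0, "az": 0, "hand": 85},
  {"x": 0, "y": 0, "z": 0, "ax": 0, "ay": 0, "az": 0, "hand": 85},
  {"x": 0, "y": 0, "z": 0, "ax": 0, "ay": 0, "az": 0, "hand": 85},
  {"x": 0, "y": 0, "z": 0, "ax": 0, "ay": 0, "az": 0, "hand": 85},
])

```text
clock: 8.35
eef_pos: [575.7, -71.8, 233.6]
tcp_rot: [-3.141, 0.001, 2.912]
contact_force: [-0.1, -0.2, 0.7]
opening: 0.998
grasp_force: 0.0
```

```bash
python3 - <<'E'
from h import *
np.set_printoptions(precision=2,suppress=True)
s=monitor.sense();print(s["clock"],s["eef_pos"],s["tcp_rot"],s["opening"])
W=imaging.camera_info("wrist");w=imaging.grab_frame("wrist");cv2.imwrite("pics/w3.png",w[:,:,::-1])
for k in blobs(w,(-6,150,60),(6,255,255),60)[:4]:
    rct=cv2.minAreaRect(k);print(rct,cv2.boxPoints(rct),plane(W,rct[0],111))
v=cv2.resize(w[110:310,190:450],None,fx=3,fy=3,interpolation=2);cv2.imwrite("pics/w3c.png",v[:,:,::-1])
E
```

```text
8.35 [575.73 -71.76 233.64] [-3.14  0.    2.91] 0.9983327876131209
((326.5, 196.0), (22.0, 31.0), 90.0) [[311. 185.]
 [342. 185.]
 [342. 207.]
 [311. 207.]] [577.1  -64.67 111.  ]
```

View pics/w3c.png

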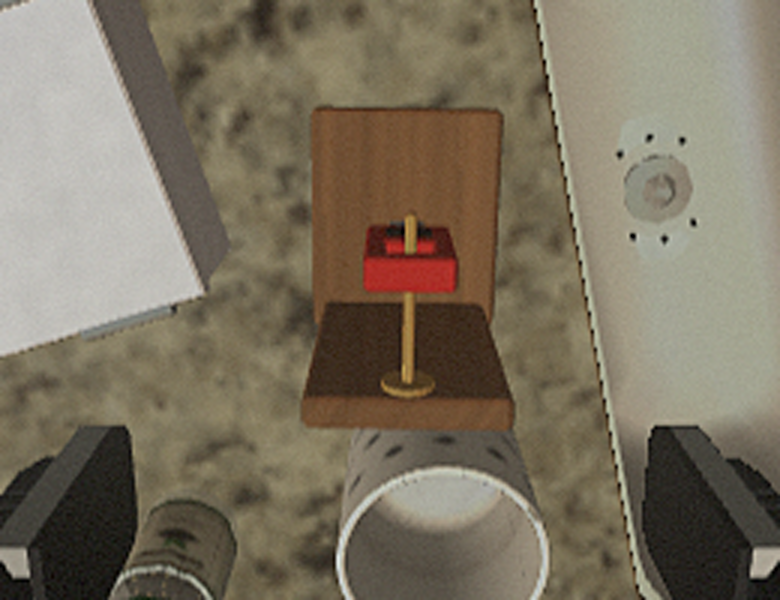

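The crop shows the red-headed key on its hook, square to the gripper, with its top face centred at pixel (326.5,201).

```bash
python3 - <<'E'
from h import *
np.set_printoptions(precision=2,suppress=True)
S,T,W=[imaging.camera_info(n) for n in("scene","top","wrist")]
p=(326.6,200.9)
print(tri(W,p,S,(241.4,216)),tri(W,p,T,(251.1,186.4)),plane(W,p,111))
# board top front edge ends & heights
print("width dir",plane(W,(190+457/3,110+257/3),111)-plane(W,(190+365/3,110+257/3),111))
X=tri(W,p,S,(241.4,216))[0]; go(X[0],X[1],X[2]-19-19,2.912)
E
```

```text
(array([581.85, -66.44, 110.03]), np.float64(1.781997799197829)) (array([581.83, -66.52, 107.9 ]), np.float64(2.4933857084012705)) [581.9  -65.57 111.  ]
width dir [ 6.61 28.3   0.  ]
xyz [-0.09  0.13  3.23] axyz [-0.    0.01  0.  ]
```

>>> drive_tool([
  {"x": -0.09, "y": 0.13, "z": 0.6, "ax": 0, "ay": 0, "az": 0, "hand": 58},
  {"x": -0.09, "y": 0.13, "z": 1.2, "ax": 0, "ay": 0, "az": 0, "hand": 58},
  {"x": -0.09, "y": 0.13, "z": 1.8, "ax": 0, "ay": 0, "az": 0, "hand": 58},
  {"x": -0.09, "y": 0.13, "z": 2.3, "ax": 0, "ay": 0, "az": 0, "hand": 58},
  {"x": -0.09, "y": 0.13, "z": 2.7, "ax": 0, "ay": 0, "az": 0, "hand": 58},
  {"x": -0.09, "y": 0.13, "z": 3.0, "ax": 0, "ay": 0, "az": 0, "hand": 58},
  {"x": -0.09, "y": 0.13, "z": 3.26, "ax": 0, "ay": 0, "az": 0, "hand": 58},
  {"x": -0.09, "y": 0.13, "z": 3.26, "ax": 0, "ay": 0, "az": 0, "hand": 58},
])

```text
clock: 9.2
eef_pos: [580.6, -65.4, 69.0]
tcp_rot: [-3.141, -0.002, 2.913]
contact_force: [-0.9, 0.3, 0.1]
opening: 0.677
grasp_force: 0.0
```

```bash
python3 - <<'E'
from h import *
np.set_printoptions(precision=2,suppress=True)
s=monitor.sense();print(s["clock"],s["eef_pos"],s["tcp_rot"],s["opening"])
W=imaging.camera_info("wrist");w=imaging.grab_frame("wrist");S=imaging.grab_frame("scene")
v=np.hstack([cv2.resize(w[100:400,170:470],(400,400)),cv2.resize(S[170:270,190:290],(400,400))]);cv2.imwrite("pics/w4.png",v[:,:,::-1])
for k in blobs(w,(-6,150,60),(6,255,255),60)[:4]:
    rct=cv2.minAreaRect(k);print(cv2.boundingRect(k),plane(W,rct[0],110))
E
```

```text
9.2 [580.59 -65.44  69.02] [-3.14 -0.    2.91] 0.676809056911287
(281, 247, 74, 73) [572.34 -63.85 110.  ]
```

View pics/w4.png

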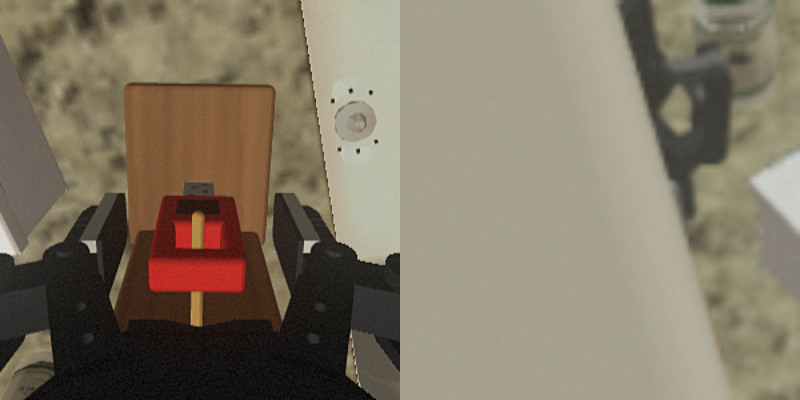

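The key head sits centred between the open fingers at crop x≈198.

>>> drive_tool([
  {"x": 0, "y": 0, "z": 0, "ax": 0, "ay": 0, "az": 0, "hand": 40},
  {"x": 0, "y": 0, "z": 0, "ax": 0, "ay": 0, "az": 0, "hand": 20},
  {"x": 0, "y": 0, "z": 0, "ax": 0, "ay": 0, "az": 0, "hand": 20},
  {"x": 0, "y": 0, "z": 0, "ax": 0, "ay": 0, "az": 0, "hand": 20},
  {"x": 0, "y": 0, "z": 0, "ax": 0, "ay": 0, "az": 0, "hand": 20},
  {"x": 0, "y": 0, "z": 0, "ax": 0, "ay": 0, "az": 0, "hand": 20},
], grip_force=80)

```text
clock: 9.9
eef_pos: [582.1, -65.1, 70.9]
tcp_rot: [3.141, 0.001, 2.914]
contact_force: [1.3, 0.7, 6.8]
opening: 0.336
grasp_force: 78.6
```

>>> drive_tool([
  {"x": 0, "y": 0, "z": -0.07, "ax": 0, "ay": 0, "az": 0, "hand": 20},
  {"x": 0, "y": 0, "z": -0.14, "ax": 0, "ay": 0, "az": 0, "hand": 20},
  {"x": 0, "y": 0, "z": -0.16, "ax": 0, "ay": 0, "az": 0, "hand": 20},
  {"x": 0, "y": 0, "z": -0.16, "ax": 0, "ay": 0, "az": 0, "hand": 20},
])

```text
clock: 10.3
eef_pos: [581.3, -65.2, 78.4]
tcp_rot: [-3.142, 0.0, 2.914]
contact_force: [-0.0, 0.1, -0.0]
opening: 0.34
grasp_force: 78.7
```

>>> drive_tool([
  {"x": 0.15, "y": 0, "z": 0, "ax": 0, "ay": 0, "az": 0, "hand": 20},
  {"x": 0.3, "y": 0, "z": 0, "ax": 0, "ay": 0, "az": 0, "hand": 20},
  {"x": 0.45, "y": 0, "z": 0, "ax": 0, "ay": 0, "az": 0, "hand": 20},
  {"x": 0.6, "y": 0, "z": 0, "ax": 0, "ay": 0, "az": 0, "hand": 20},
  {"x": 0.75, "y": 0, "z": 0, "ax": 0, "ay": 0, "az": 0, "hand": 20},
  {"x": 0.85, "y": 0, "z": 0, "ax": 0, "ay": 0, "az": 0, "hand": 20},
  {"x": 0.85, "y": 0, "z": 0, "ax": 0, "ay": 0, "az": 0, "hand": 20},
])

```text
clock: 11.0
eef_pos: [539.2, -55.3, 78.3]
tcp_rot: [-3.142, -0.001, 2.914]
contact_force: [1.0, 0.5, -0.3]
opening: 0.337
grasp_force: 78.7
```

>>> drive_tool([
  {"x": 0, "y": 0, "z": -0.5, "ax": 0, "ay": 0, "az": 0, "hand": 20},
  {"x": 0, "y": 0, "z": -1.0, "ax": 0, "ay": 0, "az": 0, "hand": 20},
  {"x": 0, "y": 0, "z": -1.6, "ax": 0, "ay": 0, "az": 0, "hand": 20},
  {"x": 0, "y": 0, "z": -1.6, "ax": 0, "ay": 0, "az": 0, "hand": 20},
])

```text
clock: 11.4
eef_pos: [542.8, -55.9, 162.1]
tcp_rot: [3.141, 0.007, 2.914]
contact_force: [0.0, 0.3, -0.7]
opening: 0.34
grasp_force: 78.8
```

```bash
python3 - <<'E'
from h import *
s=monitor.sense();print(s["clock"],s["eef_pos"],s["tcp_rot"],s["opening"],s["grasp_force"])
go(449,-230,160,np.radians(94))
E
```

```text
11.4 [542.8247253  -55.85865055 162.12707089] [3.14080394 0.00674838 2.91365768] 0.33975212400569454 78.80357131361961
xyz [ 1.041 -3.817  0.033] axyz [ 0.05  0.05 12.16]
```

>>> drive_tool([
  {"x": 1.04, "y": -3.82, "z": 0, "ax": 0.05, "ay": 0.05, "az": 12.16, "hand": 20},
  {"x": 1.04, "y": -3.82, "z": 0, "ax": 0.05, "ay": 0.05, "az": 12.16, "hand": 20},
  {"x": 1.04, "y": -3.82, "z": 0, "ax": 0.05, "ay": 0.05, "az": 12.16, "hand": 20},
  {"x": 1.04, "y": -3.82, "z": 0, "ax": 0.05, "ay": 0.05, "az": 12.16, "hand": 20},
  {"x": 1.04, "y": -3.82, "z": 0, "ax": 0.05, "ay": 0.05, "az": 12.16, "hand": 20},
  {"x": 1.04, "y": -3.82, "z": 0, "ax": 0.05, "ay": 0.05, "az": 12.16, "hand": 20},
  {"x": 1.04, "y": -3.82, "z": 0, "ax": 0.05, "ay": 0.05, "az": 12.16, "hand": 20},
  {"x": 1.04, "y": -3.82, "z": 0, "ax": 0.05, "ay": 0.05, "az": 12.16, "hand": 20},
])

```text
clock: 12.2
eef_pos: [446.0, -230.1, 157.8]
tcp_rot: [-3.135, -0.001, 1.707]
contact_force: [0.8, -0.4, -0.9]
opening: 0.341
grasp_force: 79.0
```

```bash
python3 - <<'E'
from h import *
s=monitor.sense();print(s["clock"],s["eef_pos"],s["tcp_rot"])
go(449,-230,160,np.radians(94))
E
```

```text
12.2 [ 445.99093468 -230.1074351   157.75272554] [-3.13481793e+00 -1.36342142e-03  1.70692346e+00]
xyz [-0.006  0.06  -0.045] axyz [-0.07 -0.01  0.63]
```

>>> drive_tool([
  {"x": 0, "y": 0, "z": 0, "ax": 0, "ay": 0, "az": 0.6, "hand": 20},
  {"x": 0, "y": 0, "z": 0, "ax": 0, "ay": 0, "az": 0.6, "hand": 20},
  {"x": 0, "y": 0, "z": 0, "ax": 0, "ay": 0, "az": 0.6, "hand": 20},
  {"x": 0, "y": 0, "z": 0, "ax": 0, "ay": 0, "az": 0.6, "hand": 20},
])

```text
clock: 12.6
eef_pos: [446.2, -229.8, 158.1]
tcp_rot: [-3.135, -0.001, 1.652]
contact_force: [-0.7, -0.1, 0.2]
opening: 0.341
grasp_force: 79.0
```

```bash
python3 - <<'E'
from h import *
s=monitor.sense();print(s["clock"],s["eef_pos"],s["tcp_rot"])
w=imaging.grab_frame("wrist");cv2.imwrite("pics/w5.png",w[:,:,::-1])
v=cv2.resize(w[60:360,190:450],None,fx=2,fy=2,interpolation=2)
cv2.imwrite("pics/w5c.png",v[:,:,::-1])
E
```

```text
12.6 [ 446.16301306 -229.7986626   158.06782175] [-3.13489628e+00 -9.46903496e-04  1.65249251e+00]
```

View pics/w5c.png

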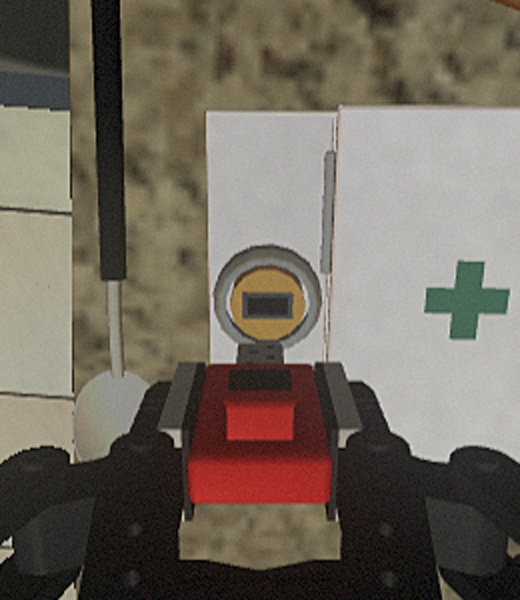

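The crop shows the keyway centred at pixel (324.2,212.6), level in the image. The key head and blade are also level, centred at about x=320.7, with the tip at about (320.5,232).

```bash
python3 - <<'E'
from h import *
np.set_printoptions(precision=2,suppress=True)
W=imaging.camera_info("wrist");w=cv2.imread("pics/w5.png")[:,:,::-1].copy()
P=lambda x,y:(190+x/2-.25,60+y/2-.25)
# dark keyway by mask inside plug
g=cv2.cvtColor(w,cv2.COLOR_RGB2HSV)[:,:,1]
sub=g[200:225,308:342]; m=(sub<110).astype(np.uint8)
b=blobs(w,(12,120,90),(32,255,255),150)
for k in b[:2]: print("plug",cv2.boundingRect(k),cv2.minAreaRect(k))
cs=[c for c in cv2.findContours(m,cv2.RETR_LIST,cv2.CHAIN_APPROX_NONE)[0] if 20<cv2.contourArea(c)<500]
for c in cs: print("slot",np.array(cv2.minAreaRect(c)[0])+(308,200),cv2.minAreaRect(c)[1:])
for k in blobs(w,(-6,150,60),(6,255,255),100)[:1]: print("red",cv2.boundingRect(k),cv2.minAreaRect(k))
print("slot80",plane(W,P(268,305),80),"slot dir",plane(W,P(294,305),80)-plane(W,P(242,305),80))
z=monitor.sense()["eef_pos"][2]-8
for n,p,zz in(("head top c",P(262,482),z+47),("headtop near",P(262,460),z+47),("headtop far",P(262,503),z+47),("tip",P(261,344),z-24),("shoulder near",P(261,365),z)):
    print(n,plane(W,p,zz))
print(proj(W,(446.2,-229.8,z-24)),proj(W,(446.2,-229.8,z+47)))
go(449,-230,130,np.radians(94))
E
```

```text
plug (428, 0, 124, 89) ((488.44879150390625, 28.932064056396484), (99.05792999267578, 95.94318389892578), 19.290042877197266)
plug (305, 194, 37, 36) ((323.5000305175781, 211.5), (35.35533905029297, 35.35533905029297), 45.0)
slot [323.5 212.5] ((13.0, 25.0), 90.0)
red (284, 242, 72, 70) ((319.5, 276.5), (69.0, 71.0), 90.0)
slot80 [ 449.47 -229.95   80.  ] slot dir [20.77  1.74  0.  ]
head top c [ 447.29 -230.3   197.14]
headtop near [ 446.86 -225.1   197.14]
headtop far [ 447.72 -235.38  197.14]
tip [ 446.68 -228.31  126.14]
shoulder near [ 446.48 -224.98  150.14]
[319.33 233.83] [318.22 299.52]
xyz [-0.01  0.06  0.56] axyz [-0.06 -0.01  0.11]
```

>>> drive_tool([
  {"x": 0, "y": 0.048, "z": 0.3, "ax": -0.06, "ay": 0, "az": 0, "hand": 20},
  {"x": 0, "y": 0.048, "z": 0.6, "ax": -0.06, "ay": 0, "az": 0, "hand": 20},
  {"x": 0, "y": 0.048, "z": 0.8, "ax": -0.06, "ay": 0, "az": 0, "hand": 20},
  {"x": 0, "y": 0.048, "z": 0.84, "ax": -0.06, "ay": 0, "az": 0, "hand": 20},
  {"x": 0, "y": 0.048, "z": 0.84, "ax": -0.06, "ay": 0, "az": 0, "hand": 20},
  {"x": 0, "y": 0.048, "z": 0.84, "ax": -0.06, "ay": 0, "az": 0, "hand": 20},
])

```text
clock: 13.25
eef_pos: [448.7, -229.8, 116.7]
tcp_rot: [3.141, -0.0, 1.651]
contact_force: [-0.7, 0.4, -0.0]
opening: 0.335
grasp_force: 79.0
```

```bash
python3 - <<'E'
from h import *
np.set_printoptions(precision=2,suppress=True)
s=monitor.sense();print(s["clock"],s["eef_pos"],s["tcp_rot"])
W=imaging.camera_info("wrist");w=imaging.grab_frame("wrist");cv2.imwrite("pics/w6.png",w[:,:,::-1])
for k in blobs(w,(12,120,90),(32,255,255),80)[:3]: print("plug",cv2.boundingRect(k))
for k in blobs(w,(-6,150,60),(6,255,255),100)[:1]: print("red",cv2.boundingRect(k))
for y in range(205,250,3): print(y,w[y,300:345:3].sum(1)//3)
print(proj(W,(449,-229.9,80)))
E
```

```text
13.25 [ 448.66 -229.83  116.75] [ 3.14 -0.    1.65]
plug (442, 0, 136, 83)
plug (298, 210, 44, 32)
red (284, 242, 72, 70)
205 [ 83  82  90 106 119 117 119 121 117 113 108  96  92  89  69]
208 [ 81 108 113 126 111  79  66  61  67 114 128 122 116  87  88]
211 [115 120  76  54  74 104 110 104 105  78  55  77 126 118  90]
214 [121  51  70 122 120 118 117 113 116 113 120  84  54 130 120]
217 [ 76  73 109 114 112 116 115 118 118 116 116 116  78  51 120]
220 [ 42 118 117 110 112 117 117 116 114 110 116 116 117  59 127]
223 [115 116  99 112 112 108 114 110 107 112 108 110 117 119 182]
226 [117 110  65  68  64  69  74  70  65  71  64  74 120 112 186]
229 [112 122  63  36  41  40  44  38  43  50  40  77 119 117 106]
232 [111 111  70  56  68  72  69  72  59  76  63  73 118 110 133]
235 [110 114  71  64  65  53  59  63  66  66  70  72 115 113 194]
238 [114 115  62  58  66  65  65  66  46  64  66  64 112 111  43]
241 [ 87  99 104  58  58  42  62  62  59  64  59 105  98 103  77]
244 [41 47 47 46 38 45 45 44 47 49 44 55 50 44 50]
247 [46 41 21 37 31 40 24 33 33 36 43 39 45 59 48]
[319.45 231.23]
```

>>> drive_tool([
  {"x": 0, "y": 0, "z": 0.06, "ax": 0, "ay": 0, "az": 0, "hand": 20},
  {"x": 0, "y": 0, "z": 0.12, "ax": 0, "ay": 0, "az": 0, "hand": 20},
  {"x": 0, "y": 0, "z": 0.18, "ax": 0, "ay": 0, "az": 0, "hand": 20},
  {"x": 0, "y": 0, "z": 0.24, "ax": 0, "ay": 0, "az": 0, "hand": 20},
  {"x": 0, "y": 0, "z": 0.24, "ax": 0, "ay": 0, "az": 0, "hand": 20},
])

```text
clock: 13.8
eef_pos: [448.6, -230.1, 104.0]
tcp_rot: [3.141, -0.0, 1.651]
contact_force: [0.9, -2.5, -2.6]
opening: 0.342
grasp_force: 79.1
```

>>> drive_tool([
  {"x": 0, "y": 0, "z": 0.05, "ax": 0, "ay": 0, "az": 0, "hand": 20},
  {"x": 0, "y": 0, "z": 0.1, "ax": 0, "ay": 0, "az": 0, "hand": 20},
  {"x": 0, "y": 0, "z": 0.1, "ax": 0, "ay": 0, "az": 0, "hand": 20},
])

```text
clock: 14.1
eef_pos: [448.8, -230.2, 99.3]
tcp_rot: [3.141, 0.0, 1.651]
contact_force: [1.7, -5.0, -0.5]
opening: 0.34
grasp_force: 79.2
```

>>> drive_tool([
  {"x": -0.015, "y": 0, "z": 0.04, "ax": 0, "ay": 0, "az": 0, "hand": 20},
  {"x": -0.015, "y": 0, "z": 0.08, "ax": 0, "ay": 0, "az": 0, "hand": 20},
  {"x": -0.015, "y": 0, "z": 0.12, "ax": 0, "ay": 0, "az": 0, "hand": 20},
  {"x": -0.015, "y": 0, "z": 0.12, "ax": 0, "ay": 0, "az": 0, "hand": 20},
])

```text
clock: 14.5
eef_pos: [448.7, -230.6, 93.2]
tcp_rot: [3.141, -0.0, 1.651]
contact_force: [2.8, -5.3, -1.9]
opening: 0.337
grasp_force: 79.0
```

>>> drive_tool([
  {"x": 0, "y": 0, "z": 0.04, "ax": 0, "ay": 0, "az": 0.2, "hand": 20},
  {"x": 0, "y": 0, "z": 0.08, "ax": 0, "ay": 0, "az": -0.2, "hand": 20},
  {"x": 0, "y": 0, "z": 0.1, "ax": 0, "ay": 0, "az": 0, "hand": 20},
])

```text
clock: 14.8
eef_pos: [448.8, -230.6, 88.6]
tcp_rot: [3.141, -0.0, 1.651]
contact_force: [0.8, -2.7, 8.5]
opening: 0.342
grasp_force: 79.9
```

>>> drive_tool([
  {"x": 0, "y": 0, "z": 0.03, "ax": 0, "ay": 0, "az": 0.3, "hand": 20},
  {"x": 0, "y": 0, "z": 0.06, "ax": 0, "ay": 0, "az": -0.3, "hand": 20},
  {"x": 0, "y": 0, "z": 0.06, "ax": 0, "ay": 0, "az": 0.3, "hand": 20},
  {"x": 0, "y": 0, "z": 0.06, "ax": 0, "ay": 0, "az": 0, "hand": 20},
  {"x": 0, "y": 0, "z": 0.06, "ax": 0, "ay": 0, "az": 0, "hand": 20},
])

```text
clock: 15.3
eef_pos: [448.9, -230.6, 86.3]
tcp_rot: [3.141, -0.0, 1.651]
contact_force: [-1.6, -2.0, 15.5]
opening: 0.339
grasp_force: 81.0
```

```bash
python3 - <<'E'
from h import *
np.set_printoptions(precision=2,suppress=True)
s=monitor.sense();print(s["clock"],s["eef_pos"],s["tcp_rot"],s["wrist_torque"])
W=imaging.camera_info("wrist");w=imaging.grab_frame("wrist");cv2.imwrite("pics/w7.png",w[:,:,::-1])
for k in blobs(w,(12,120,90),(32,255,255),30)[:3]: print("plug",cv2.boundingRect(k))
for k in blobs(w,(-6,150,60),(6,255,255),100)[:1]: print("red",cv2.boundingRect(k))
print(proj(W,(449,-229.9,80)))
E
```

```text
15.3 [ 448.91 -230.61   86.26] [ 3.14 -0.    1.65] [-0.34  0.23  0.05]
plug (461, 0, 147, 77)
plug (295, 226, 50, 16)
red (284, 242, 72, 70)
[319.14 250.23]
```

>>> drive_tool([
  {"x": 0, "y": 0, "z": 0.02, "ax": 0, "ay": 0, "az": 0.4, "hand": 20},
  {"x": 0, "y": 0, "z": 0.03, "ax": 0, "ay": 0, "az": -0.4, "hand": 20},
  {"x": 0, "y": 0, "z": 0.04, "ax": 0, "ay": 0, "az": 0.4, "hand": 20},
  {"x": 0, "y": 0, "z": 0.04, "ax": 0, "ay": 0, "az": 0, "hand": 20},
])

```text
clock: 15.75
eef_pos: [449.1, -230.7, 85.9]
tcp_rot: [3.14, 0.0, 1.648]
contact_force: [-7.5, 1.9, 39.4]
opening: 0.339
grasp_force: 84.1
```

```bash
python3 - <<'E'
from h import *
np.set_printoptions(precision=2,suppress=True)
W=imaging.camera_info("wrist");print(monitor.sense()["eef_pos"])
for n in (5,6,7,8):
    w=cv2.imread(f"pics/w{n}.png")[:,:,::-1].copy() if n<8 else imaging.grab_frame("wrist")
    h=cv2.cvtColor(w,cv2.COLOR_RGB2HSV); m=((h[:,:,0]<6)|(h[:,:,0]>174))&(h[:,:,1]>150)
    v=h[:,:,2][:,310:330].mean(1); mm=m[:,310:330].mean(1)
    r_=np.where(mm>.5)[0]; print(n,r_.min(),r_.max(),np.round(v[236:318:2]).astype(int))
E
```

```text
[ 449.09 -230.69   85.92]
5 256 311 [ 69  68  72  76  67  41  41  40  39  39  82  78  95 122 156 164 164 166
 167 169 172 180  93  73  78  84 103 127 156 165 166 168 170 171 173 174
 174 176 120 119 120]
6 256 310 [ 68  67  68  73  65  38  40  39  38  38  80  74  91 120 151 159 160 161
 164 166 168 176  90  72  76  82 100 122 152 160 162 164 166 167 168 169
 172 167 182  92  90]
7 242 310 [150 150 155  83  66  39  40  39  40  38  78  74  89 117 149 157 158 159
 161 163 164 173  90  71  76  81  99 121 149 158 161 162 163 165 166 167
 169 166 169 177 177]
8 242 311 [150 149 156  83  67  39  39  39  40  37  80  74  90 116 149 156 157 160
 161 163 164 170 118  70  76  80  99 120 146 160 160 162 164 165 166 167
 168 167 168 177 176]
```

>>> drive_tool([
  {"x": 0, "y": 0, "z": -0.02, "ax": 0, "ay": 0, "az": 0.5, "hand": 20},
  {"x": 0, "y": 0, "z": -0.02, "ax": 0, "ay": 0, "az": 1.2, "hand": 20},
  {"x": 0, "y": 0, "z": -0.02, "ax": 0, "ay": 0, "az": 2, "hand": 20},
  {"x": 0, "y": 0, "z": -0.02, "ax": 0, "ay": 0, "az": 3, "hand": 20},
  {"x": 0, "y": 0, "z": -0.02, "ax": 0, "ay": 0, "az": 3, "hand": 20},
])

```text
clock: 16.3
eef_pos: [448.9, -230.7, 86.1]
tcp_rot: [3.141, -0.0, 1.333]
contact_force: [-4.8, -0.1, 27.1]
opening: 0.341
grasp_force: 82.3
```

```bash
python3 - <<'E'
from h import *
np.set_printoptions(precision=2,suppress=True)
s=monitor.sense();print(s["eef_pos"],s["tcp_rot"],s["contact_force"],s["wrist_torque"],s["qpos"])
E
```

```text
[ 448.92 -230.68   86.07] [ 3.14 -0.    1.33] [-4.75 -0.06 27.07] [-0.1   0.85  0.  ] [-0.48  0.37  2.01  0.    0.77 -0.24]
```

>>> drive_tool([
  {"x": 0, "y": 0, "z": 0, "ax": 0, "ay": 0, "az": 1, "hand": 20},
  {"x": 0, "y": 0, "z": 0, "ax": 0, "ay": 0, "az": 2, "hand": 20},
  {"x": 0, "y": 0, "z": 0, "ax": 0, "ay": 0, "az": 3, "hand": 20},
  {"x": 0, "y": 0, "z": 0, "ax": 0, "ay": 0, "az": 4, "hand": 20},
  {"x": 0, "y": 0, "z": 0, "ax": 0, "ay": 0, "az": 5, "hand": 20},
  {"x": 0, "y": 0, "z": 0, "ax": 0, "ay": 0, "az": 6, "hand": 20},
  {"x": 0, "y": 0, "z": 0, "ax": 0, "ay": 0, "az": 7, "hand": 20},
  {"x": 0, "y": 0, "z": 0, "ax": 0, "ay": 0, "az": 7, "hand": 20},
])

```text
clock: 17.1
eef_pos: [448.7, -230.6, 86.1]
tcp_rot: [3.141, -0.001, 0.6]
contact_force: [-5.9, 0.5, 27.9]
opening: 0.342
grasp_force: 82.4
```

>>> drive_tool([
  {"x": 0, "y": 0, "z": 0, "ax": 0, "ay": 0, "az": 1, "hand": 20},
  {"x": 0, "y": 0, "z": 0, "ax": 0, "ay": 0, "az": 2, "hand": 20},
  {"x": 0, "y": 0, "z": 0, "ax": 0, "ay": 0, "az": 3, "hand": 20},
  {"x": 0, "y": 0, "z": 0, "ax": 0, "ay": 0, "az": 4, "hand": 20},
  {"x": 0, "y": 0, "z": 0, "ax": 0, "ay": 0, "az": 5, "hand": 20},
  {"x": 0, "y": 0, "z": 0, "ax": 0, "ay": 0, "az": 6, "hand": 20},
  {"x": 0, "y": 0, "z": 0, "ax": 0, "ay": 0, "az": 6.4, "hand": 20},
  {"x": 0, "y": 0, "z": 0, "ax": 0, "ay": 0, "az": 6.4, "hand": 20},
])

```text
clock: 17.9
eef_pos: [448.8, -230.4, 86.1]
tcp_rot: [-3.141, -0.0, -0.069]
contact_force: [-4.7, 0.7, 29.3]
opening: 0.341
grasp_force: 82.5
```

```bash
python3 - <<'E'
from h import *
np.set_printoptions(precision=2,suppress=True)
s=monitor.sense();print(s["eef_pos"],s["tcp_rot"],s["contact_force"],s["wrist_torque"],s["grasp_force"],1.651-s["tcp_rot"][2])
for n in("scene","top","wrist"): cv2.imwrite(f"pics/f_{n}.png",imaging.grab_frame(n)[:,:,::-1])
S,T=imaging.camera_info("scene"),imaging.camera_info("top")
for n,C in(("scene",S),("top",T)):
    im=cv2.imread(f"pics/f_{n}.png")[:,:,::-1].copy()
    for k in blobs(im,(100,110,40),(130,255,255),60)[:4]: print(n,cv2.boundingRect(k))
# red head direction & lid in wrist view
w=cv2.imread("pics/f_wrist.png")[:,:,::-1].copy()
for k in blobs(w,(12,120,90),(32,255,255),20)[:3]: print("plug",cv2.boundingRect(k))
for k in blobs(w,(-6,150,60),(6,255,255),100)[:1]: print("red",cv2.boundingRect(k),cv2.minAreaRect(k))
E
```

```text
[ 448.76 -230.43   86.08] [-3.14 -0.   -0.07] [-4.65  0.72 29.34] [0.21 0.96 0.1 ] 82.45016232132912 1.7196337600075475
scene (401, 116, 44, 17)
scene (389, 160, 27, 28)
scene (413, 136, 32, 11)
top (446, 139, 45, 36)
top (387, 194, 25, 24)
plug (0, 0, 127, 114)
plug (295, 225, 50, 18)
red (284, 243, 73, 69) ((320.0, 277.0), (72.0, 68.0), 0.0)
```

```bash
python3 - <<'E'
from h import *
np.set_printoptions(precision=1,suppress=True)
C={n:imaging.camera_info(n) for n in("scene","top","wrist")}
for n in C:
    im=cv2.imread(f"pics/f_{n}.png")[:,:,::-1].copy()
    print(n,proj(C[n],(530,-236,75)))
    for k in blobs(im,(60,60,30),(95,255,200),15)[:6]:
        rct=cv2.minAreaRect(k); print("  ",cv2.contourArea(k),np.array(rct[0]),plane(C[n],rct[0],71),plane(C[n],rct[0],78))
E
```

```text
scene [328.  209.7]
top [319.3 207.3]
   209.5 [306. 133.] [ 722.  -201.6   71. ] [ 720.6 -202.    78. ]
   76.5 [162.5  60.5] [913.4 172.9  71. ] [910.7 170.1  78. ]
   55.0 [314.2 206.2] [ 532.9 -223.    71. ] [ 532.6 -223.3   78. ]
   24.0 [179.6  74. ] [877.7 127.6  71. ] [875.2 125.1  78. ]
   20.0 [153.1  69.3] [890.3 197.1  71. ] [887.8 194.3  78. ]
wrist [320.7  98.4]
   2568.5 [295.2  92.8] [ 533.8 -223.2   71. ] [ 533.2 -223.7   78. ]
```

```bash
python3 - <<'E'
from h import *
np.set_printoptions(precision=1,suppress=True)
W=imaging.camera_info("wrist");w=cv2.imread("pics/f_wrist.png");g=cv2.cvtColor(w,cv2.COLOR_BGR2GRAY)
c,s=np.cos(.08),np.sin(.08)
for b in(65,-65):
    q=lambda a,z:proj(W,(449+a*c-b*s,-230+a*s+b*c,z))
    print("shut",q(25,71),"ajar",q(25,85),"deck front",q(-25,66))
    u=int(q(25,78)[0]); print(u,list(enumerate(g[150:260,u-2:u+3].mean(1).astype(int),150))[::3])
E
```

```text
shut [202.  219.9] ajar [191.8 228.8] deck front [225.2 289.8]
197 [(150, np.int64(172)), (153, np.int64(172)), (156, np.int64(171)), (159, np.int64(173)), (162, np.int64(171)), (165, np.int64(168)), (168, np.int64(167)), (171, np.int64(167)), (174, np.int64(167)), (177, np.int64(167)), (180, np.int64(167)), (183, np.int64(167)), (186, np.int64(166)), (189, np.int64(167)), (192, np.int64(167)), (195, np.int64(168)), (198, np.int64(167)), (201, np.int64(166)), (204, np.int64(167)), (207, np.int64(165)), (210, np.int64(167)), (213, np.int64(166)), (216, np.int64(165)), (219, np.int64(168)), (222, np.int64(154)), (225, np.int64(159)), (228, np.int64(160)), (231, np.int64(162)), (234, np.int64(162)), (237, np.int64(153)), (240, np.int64(143)), (243, np.int64(133)), (246, np.int64(123)), (249, np.int64(105)), (252, np.int64(90)), (255, np.int64(91)), (258, np.int64(87))]
shut [428. 188.] ajar [437.7 194.3] deck front [428.5 263.4]
432 [(150, np.int64(177)), (153, np.int64(173)), (156, np.int64(174)), (159, np.int64(175)), (162, np.int64(174)), (165, np.int64(175)), (168, np.int64(174)), (171, np.int64(173)), (174, np.int64(174)), (177, np.int64(174)), (180, np.int64(173)), (183, np.int64(173)), (186, np.int64(173)), (189, np.int64(170)), (192, np.int64(171)), (195, np.int64(171)), (198, np.int64(173)), (201, np.int64(171)), (204, np.int64(171)), (207, np.int64(170)), (210, np.int64(169)), (213, np.int64(168)), (216, np.int64(169)), (219, np.int64(168)), (222, np.int64(171)), (225, np.int64(170)), (228, np.int64(170)), (231, np.int64(170)), (234, np.int64(169)), (237, np.int64(170)), (240, np.int64(170)), (243, np.int64(168)), (246, np.int64(168)), (249, np.int64(169)), (252, np.int64(169)), (255, np.int64(170)), (258, np.int64(166))]
```

```bash
python3 - <<'E'
from h import *
np.set_printoptions(precision=1,suppress=True)
W=imaging.camera_info("wrist");w=cv2.imread("pics/f_wrist.png")[:,:,::-1].copy()
h=cv2.cvtColor(w,cv2.COLOR_RGB2HSV); m=(h[:,:,1]<35)&(h[:,:,2]>150)
c,s=np.cos(.08),np.sin(.08)
q=lambda a,b,z:proj(W,(449+a*c-b*s,-230+a*s+b*c,z))
for a in(30,60,100,135):
    f=(140-a)/115; zo=71+14.5*f
    print(a,"shut",q(a,75,71),q(a,-75,71),"ajar",q(a,75,zo),q(a,-75,zo))
for y in range(20,245,15):
    x=np.where(m[y])[0]; print(y,x.min() if len(x) else None,x.max() if len(x) else None,len(x))
E
```

```text
30 shut [182.9 214.2] [445.8 176.7] ajar [171.  222.6] [457.1 182.1]
60 shut [167.6 162.7] [444.3 120.9] ajar [157.7 165.6] [452.8 121.2]
100 shut [144.6  84.8] [442.2  36.2] ajar [138.6  83.7] [446.5  33.3]
135 shut [121.3   6.4] [440.  -49.7] ajar [120.4   5.9] [440.6 -50.5]
20 122 450 329
35 126 451 326
50 129 452 324
65 133 453 298
80 137 454 272
95 140 455 244
110 144 456 279
125 147 457 288
140 150 458 309
155 153 459 307
170 156 460 305
185 161 461 301
200 164 442 270
215 0 442 180
230 194 442 178
```

The lid's edges in the wrist image match the ajar projection (461 px against 457 ajar and 446 shut), and the spring torque can be felt at the wrist. I'm handing in.

```bash
python3 -c "
from rig import r
print(r.sign_off())"
```

```text
the job is handed in; nothing more can be done
None
```

The job is handed in: the beaker stands nested upright in its twin, and the red-headed key is home in the lock, still gripped, with the hand turned 1.72 rad clockwise and the lid ajar; no verdict came back.

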